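# Load the burn-in rail by height

## Robot

A 6-joint arm with a two-finger parallel gripper is mounted at the origin on a cart in front of the work surface, level with it; the furniture and walls round the work are solid. World frame = base frame: x ahead of the robot, y to its left, z up, the work surface at z = 0. Lengths are in m, angles in rad, forces in N, time in s.
With the tool pointing down it reaches from about 0.375 to 0.9 m from the base axis. Payload 3.1 kg.
Tool frame: the origin (TCP) lies between the finger pads; the fingertips stand 22 mm ahead of it and the grasp point (between the pads) lies 3 mm ahead of it (manip.tcp_to_tips is the distance from the TCP to the fingertips, in m); y points along the fingers, x is the direction in which the jaws open and shut, and the axes are right-handed (so a half turn about y gives the same grasp; the last joint's range is limited). The gripper opens to 87 mm and grips with 3 to 60 N. Pads are 19 mm wide; open, the fingers measure 117 mm over their backs; the gripper's body (75 mm by 190 mm) begins 51 mm behind the grasp point.
Start: joints at [-1.383, 0.527, 1.433, -0, 1.181, -0.178], TCP at [0.224, -0.583, 0.245] pointing down, gripper open.
Joint ranges: [-3.08, 3.08], [-0.75, 2.2], [0.22, 2.44], [-1.43, 4.57], [0, 2.65], [-2.85, 2.85]. Speed limits (rad/s): [2.79, 2.79, 3.14, 3.14, 3.14, 3.14].

## Interface

Orientations are given as a unit quaternion [x, y, z, w].
In Python, from station import status, optics, job_done, spotter, manip gives the robot as it stands.
- The arm moves only by the shell command python3 -m pendant 'ROWS' [FORCE]. ROWS is a JSON object of lists of equal length, an entry for each row: "grip": the opening, from 0 (shut) to 1 (fully open); "linear": the shift along the tool's x, y, z in m, a list of three; "turn": the turn about the tool's y in degrees. A call has 1 to 8 rows; each row shifts and turns the commanded pose from where the row before left it, along the tool's axes as they then stand; what a row does not reach is not made up. A row lasts 1/12 s, in which the tool goes at most 41.7 mm and 7.16 degrees, less where a joint would pass 70% of its speed; a pose out of reach is approached as far as the arm can. A call with a gripper value outside its range is refused whole. The fingers move at their own pace and stop on an object; FORCE is the grip in N (left out, the last holds). Time passes only in rows, so rows that do not move let the fingers close. It gives the time, the measured TCP pose, the force and the opening at its end, in the units of the state.
- status.read_state(): the state, without advancing time (a new reading comes with each control period).
- optics.capture(name): name is "scene" or "top"; returns a dict with "frame" (420x560x3 uint8, red, green, blue), "fx", "fy", "cx", "cy" (pixels), "k1" (the pictures are not rectified: a ray, as slopes to the right and down, at radius r is drawn at 1 + k1 r^2 times it, then the intrinsics apply), "rvec" (rotation vector, rad) and "tvec" (3), from world to camera coordinates, as OpenCV has them. Camera axes: x right, y down, z forward; pixel columns grow to the right and rows downward; lengths in m; the calibration is good to about 2 mm. A picture is of the moment at which its call begins. There is no depth.
- job_done(): hands the job in, once; it reports no verdict.
Trained networks look in a picture, given as the dict that the camera call returned (one of the last four; its "shot" number tells which), for a name from the list of things; names that differ only in an ending like _2 or _b are one class to them, and where a whole thing is asked for, a point or a joint stands for the part that bears it (a point fixed in the world has none). Each returns a list of dicts, best first, with "score" (0 to 1); they miss things now and then, are a little off and sometimes report something else, mostly with a low value. They report only what shows in the picture. A call takes as long as a camera call.
- spotter.silhouettes(name, picture): "region" (420x560 bool, what is visible of it) and "xy" ([column, row] in pixels, amid what is visible of it).
The state is a dict: "t": time; "qpos": joint angles; "qvel": joint speeds; "joint_torque": joint torques, N m; "tcp_pos": TCP position; "eef_rot": TCP orientation; "force": force on the tool from outside, world axes, zero at the start; "torque": the same for the moment, N m; "grip_width": finger opening in m.
Only numpy, scipy, OpenCV 4.12 (cv2) and the standard library are available. Lean on these libraries where they do the work, as an engineer would, in place of code of your own. Each camera call takes 0.05 s, during which the arm holds its last target.

## Task

Load the burn-in rail with the four finned load modules: one in each nest, the lowest next to the fan and rising in order to the tallest at the far end, so that no module stands in the lee of a taller one. Each must lie flat on the seat inside its nest with its fins running along the rail, so that the air blows through them. Lower them into place rather than dropping them.

Things in the scene. Friction and masses are not known exactly. Their poses are not given: they have to be found in the camera images.
- module_26: Finned load module, the lowest of four: 26 mm tall in all. Dark base plate 54 (x) x 40 (y) x 5 mm, same on all four; centred on it a bare aluminium cooler 20 mm wide (x), 28 mm long (y), its 5 upright fins running along y. Loose, upright on the worktop; grip across the 20 mm, above the plate. Origin: centre of the underside, z up. Half a turn makes no difference.
- module_40: Finned load module, the second lowest of four: 40 mm tall in all. Dark base plate 54 (x) x 40 (y) x 5 mm, same on all four; centred on it a bare aluminium cooler 26 mm wide (x), 31 mm long (y), its 6 upright fins running along y. Loose, upright on the worktop; grip across the 26 mm, above the plate. Origin: centre of the underside, z up. Half a turn makes no difference.
- module_54: Finned load module, the second tallest of four: 54 mm tall in all. Dark base plate 54 (x) x 40 (y) x 5 mm, same on all four; centred on it a bare aluminium cooler 32 mm wide (x), 34 mm long (y), its 7 upright fins running along y. Loose, upright on the worktop; grip across the 32 mm, above the plate. Origin: centre of the underside, z up. Half a turn makes no difference.
- module_68: Finned load module, the tallest of four: 68 mm tall in all. Dark base plate 54 (x) x 40 (y) x 5 mm, same on all four; centred on it a bare aluminium cooler 38 mm wide (x), 37 mm long (y), its 8 upright fins running along y. Loose, upright on the worktop; grip across the 38 mm, above the plate. Origin: centre of the underside, z up. Half a turn makes no difference.
- nest_a: One of four identical black nests in a row on the fixed rail, about 66 mm apart (which stands where varies). Frame 70 (x, across the rail) x 56 mm (y, along it), walls 3 mm; opening 64 x 50 mm: 5 mm play all round a base plate. Origin: centre of its underside, 8 mm above the worktop; the seat (grey pad) is 3 mm, the wall tops 9 mm above the origin.
- nest_b: One of four identical black nests in a row on the fixed rail, about 66 mm apart (which stands where varies). Frame 70 (x, across the rail) x 56 mm (y, along it), walls 3 mm; opening 64 x 50 mm: 5 mm play all round a base plate. Origin: centre of its underside, 8 mm above the worktop; the seat (grey pad) is 3 mm, the wall tops 9 mm above the origin.
- nest_c: One of four identical black nests in a row on the fixed rail, about 66 mm apart (which stands where varies). Frame 70 (x, across the rail) x 56 mm (y, along it), walls 3 mm; opening 64 x 50 mm: 5 mm play all round a base plate. Origin: centre of its underside, 8 mm above the worktop; the seat (grey pad) is 3 mm, the wall tops 9 mm above the origin.
- nest_d: One of four identical black nests in a row on the fixed rail, about 66 mm apart (which stands where varies). Frame 70 (x, across the rail) x 56 mm (y, along it), walls 3 mm; opening 64 x 50 mm: 5 mm play all round a base plate. Origin: centre of its underside, 8 mm above the worktop; the seat (grey pad) is 3 mm, the wall tops 9 mm above the origin.
- fan: Black 64 mm square axial fan with wire guards, 25 mm thick, upright on a bracket at one end of the rail (either end; grey terminals at the other), about 52 mm from the nearest nest's centre. Fixed; its top is 76 mm above the worktop. Origin: centre of its underside; y lies along the rail.

How it is judged:
By the outcome, as a careful person would: the job done as asked, in the order asked, and still so for the second after the job is handed in, with the robot touching nothing.
It also fails if it takes over 96 s, if anything falls off the work surface, if the arm or the gripper's body presses on something with over 40 N, if the wrist force passes 120 N, or if a joint passes its speed limit or range.

## Working session

There is one attempt and no reset: what is moved stays moved. The work goes in short steps, Python scripts to look and compute and a shell command to move; the robot and the scene stay as the last step left them, time stands still between calls to the robot, and variables do not carry over. Pictures are saved under pics/ and viewed, and the job is handed in when it is done.

```bash
ls; mkdir -p pics
python3 - <<'E'
from station import status, optics, spotter
import cv2
print(status.read_state())
for n in("scene","top"):
    p=optics.capture(n); print({k:v for k,v in p.items() if k!="frame"})
    cv2.imwrite(f"pics/{n}0.png",p["frame"][:,:,::-1])
    for m in ("module_26","module_40","module_54","module_68","nest_a","fan"):
        for d in spotter.silhouettes(m,p): print(n,m,round(d["score"],2),d["xy"],d["region"].sum())
E
```

```text
pics
{'t': 0.0, 'qpos': array([-1.38249872e+00,  5.28465031e-01,  1.43389233e+00,  1.72621217e-05,
        1.18137520e+00, -1.78486139e-01]), 'qvel': array([-0.00130433, -0.00021228,  0.00056076,  0.00056558, -0.00106686,
       -0.00046728]), 'joint_torque': array([ 1.14315571e-03, -4.40041852e+01, -1.76590669e+01,  6.34805532e-02,
        5.80442918e-02, -1.44177684e-04]), 'tcp_pos': array([ 0.22404589, -0.58273959,  0.24357544]), 'eef_rot': array([-0.58226019,  0.4009679 , -0.39990065,  0.58333291]), 'force': array([-0.1616695 ,  0.81518455,  0.67706692]), 'torque': array([0.03869627, 0.02764899, 0.07534647]), 'grip_width': 0.08679903032477264}
{'fx': 478.3276417023722, 'fy': 478.3276417023722, 'cx': 280.1315173759217, 'cy': 209.08041741687103, 'k1': -0.1464786585116798, 'rvec': array([ 1.0513582 , -2.12048837,  1.2222562 ]), 'tvec': array([0.43843495, 0.18811088, 0.79322193]), 'shot': 1}
scene module_26 0.97 [261.3, 255.0] 445
scene module_26 0.93 [191.3, 235.1] 402
scene module_26 0.89 [204.0, 262.4] 845
scene module_26 0.7 [302.4, 232.2] 810
scene module_40 0.97 [261.3, 255.0] 
[... 954 characters left out ...]
ule_26 0.65 [179.1, 239.6] 614
top module_26 0.63 [195.1, 186.4] 563
top module_40 0.88 [290.2, 258.5] 579
top module_40 0.71 [233.7, 258.9] 562
top module_40 0.65 [179.1, 239.6] 614
top module_40 0.63 [195.1, 186.4] 563
top module_54 0.88 [290.2, 258.5] 579
top module_54 0.71 [233.7, 258.9] 562
top module_54 0.65 [179.1, 239.6] 614
top module_54 0.63 [195.1, 186.4] 563
top module_68 0.88 [290.2, 258.5] 579
top module_68 0.71 [233.7, 258.9] 562
top module_68 0.65 [179.1, 239.6] 614
top module_68 0.63 [195.1, 186.4] 563
top nest_a 0.97 [307.5, 173.3] 1026
top nest_a 0.91 [273.3, 165.5] 1099
top nest_a 0.86 [373.2, 185.0] 1044
top nest_a 0.83 [343.4, 181.8] 1064
top fan 0.78 [402.3, 190.0] 819
```

View pictures.

View pics/scene0.png

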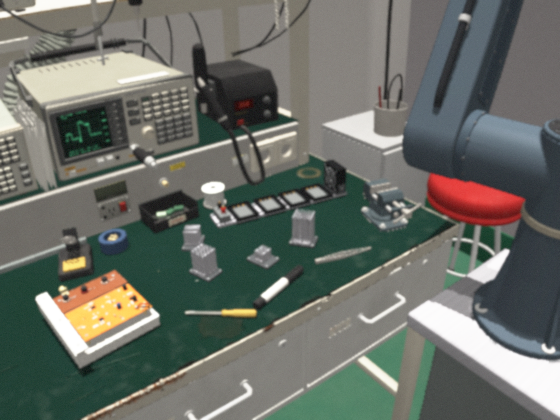

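View pics/top0.png

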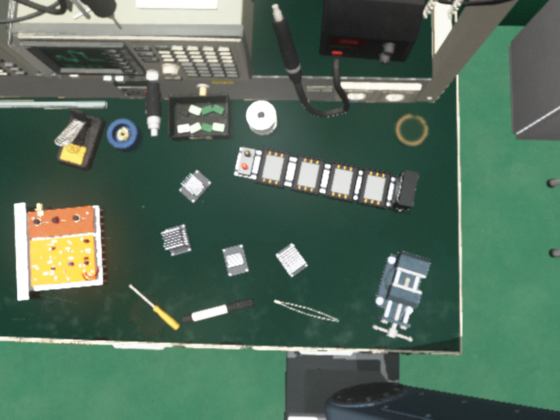

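Run:
```python
import cv2
a=cv2.imread("pics/top0.png")[140:290,150:430]
cv2.imwrite("pics/topz.png",cv2.resize(a,(784,420),interpolation=cv2.INTER_CUBIC))
a=cv2.imread("pics/scene0.png")[140:290,150:370]
cv2.imwrite("pics/scenez.png",cv2.resize(a,(792,540),interpolation=cv2.INTER_CUBIC))
```

```text
(no output)
```

View pics/topz.png

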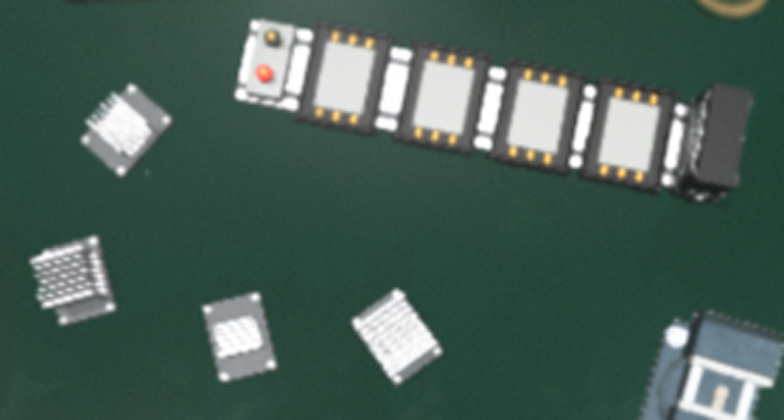

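View pics/scenez.png

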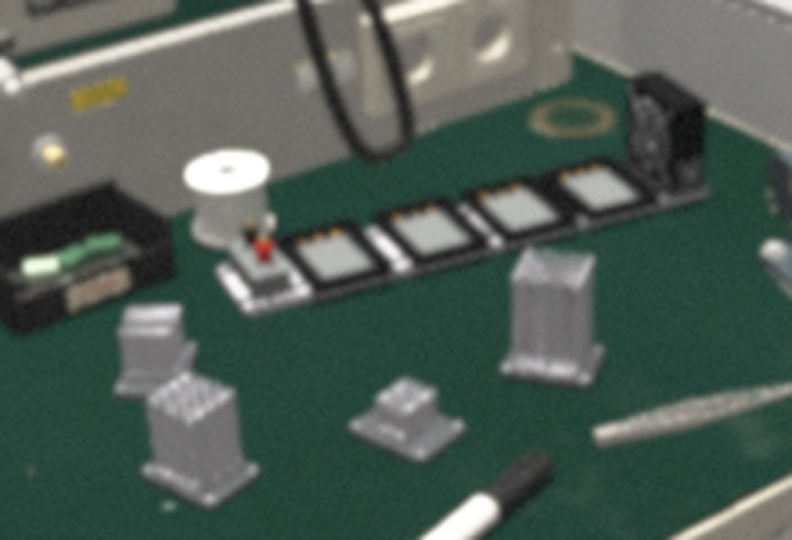

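```bash
cat > h.py <<'E'
import numpy as np, cv2
from scipy.optimize import minimize
def K(p): return np.array([[p["fx"],0,p["cx"]],[0,p["fy"],p["cy"]],[0,0,1.]])
def proj(p,X): return cv2.projectPoints(np.asarray(X,float).reshape(-1,3),p["rvec"],p["tvec"],K(p),np.array([p["k1"],0,0,0.]))[0].reshape(-1,2)
def back(p,uv,z):
    n=cv2.undistortPoints(np.array(uv,float).reshape(-1,1,2),K(p),np.array([p["k1"],0,0,0.])).reshape(-1,2)
    R=cv2.Rodrigues(p["rvec"])[0]; o=-R.T@p["tvec"]
    d=np.c_[n,np.ones(len(n))]@R
    return o+d*((z-o[2])/d[:,2])[:,None]
def box(a,b,z0,z1): return np.array([[x,y,z] for x in(-a/2,a/2) for y in(-b/2,b/2) for z in(z0,z1)])
DIM={26:(20,28),40:(26,31),54:(32,34),68:(38,37)}
def parts(kind):
    w,l=DIM[kind]; return [box(.054,.040,0,.005),box(w/1e3,l/1e3,.005,kind/1e3)]
NEST=[box(.070,.056,0,.009)]
def place(P,x,y,z,th):
    c,s=np.cos(th),np.sin(th); return P@np.array([[c,s,0],[-s,c,0],[0,0,1]])+[x,y,z]
S=4
def render(p,ps,x,y,z,th):
    m=np.zeros((420*S,560*S),np.uint8)
    for P in ps:
        uv=proj(p,place(P,x,y,z,th)); h=cv2.convexHull(((uv+.5)*S*16).astype(np.int32))
        cv2.fillConvexPoly(m,h,255,shift=4)
    return cv2.resize(m,(560,420),interpolation=cv2.INTER_AREA)/255.
def fit(obs,ps,x0,z):  # obs: list of (pic,mask)
    def cost(v):
        return sum(np.abs(render(p,ps,v[0],v[1],z,v[2])-m).sum()/m.sum() for p,m in obs)
    best=None
    for t in np.arange(0,180,15):
        c=cost([x0[0],x0[1],np.radians(t)])
        if best is None or c<best[0]: best=(c,np.radians(t))
    v=[x0[0],x0[1],best[1]]
    for k in range(3):
        sim=np.array([v]+[[v[0]+.004,v[1],v[2]],[v[0],v[1]+.004,v[2]],[v[0],v[1],v[2]+.1]])
        r=minimize(cost,v,method="Nelder-Mead",options=dict(initial_simplex=sim,xatol=1e-5,fatol=1e-4)); v=r.x
    return r.x,r.fun
E
cat > look.py <<'E'
import pickle
from h import *
from station import optics,spotter
pt=optics.capture("top");ps=optics.capture("scene")
T=[d for d in spotter.silhouettes("module_26",pt)];C=[d for d in spotter.silhouettes("module_26",ps)]
N=spotter.silhouettes("nest_a",pt);NS=spotter.silhouettes("nest_a",ps);F=spotter.silhouettes("fan",pt);FS=spotter.silhouettes("fan",ps)
pickle.dump((pt,ps,T,C,N,NS,F,FS),open("obs.pkl","wb"))
E
python3 look.py
cat > fitall.py <<'E'
import pickle
from h import *
pt,ps,T,C,N,NS,F,FS=pickle.load(open("obs.pkl","rb"))
near={68:(290,258),26:(235,260),54:(176,240),40:(195,186)}
over=[pt["frame"].copy(),ps["frame"].copy()]
def draw(P,v,z):
    for i,p in enumerate((pt,ps)):
        for B in P:
            uv=proj(p,place(B,v[0],v[1],z,v[2]))
            for a in range(8):
                for b in range(a):
                    if bin(a^b).count("1")==1: cv2.line(over[i],tuple(((uv[a])*16).astype(int)),tuple(((uv[b])*16).astype(int)),(255,0,0),1,cv2.LINE_AA,4)
for k,uv in near.items():
    t=min(T,key=lambda d:np.hypot(*(np.array(d["xy"])-uv)))
    g=back(pt,t["xy"],.02)[0]
    s=min(C,key=lambda d:np.hypot(*(np.array(d["xy"])-proj(ps,[[g[0],g[1],.02]])[0])))
    for o in ([(pt,t["region"])],[(ps,s["region"])],[(pt,t["region"]),(ps,s["region"])]):
        v,c=fit(o,parts(k),g,0); print(k,len(o),np.round(v[:2],4),np.degrees(v[2]).round(1)%180,round(c,3))
    draw(parts(k),v,0)
for t in N:
    g=back(pt,t["xy"],.012)[0]
    s=min(NS,key=lambda d:np.hypot(*(np.array(d["xy"])-proj(ps,[[g[0],g[1],.012]])[0])))
    for o in ([(pt,t["region"])],[(pt,t["region"]),(ps,s["region"])]):
        v,c=fit(o,NEST,g,.008); print("nest",len(o),np.round(v[:2],4),np.degrees(v[2]).round(1)%180,round(c,3))
    draw(NEST,v,.008)
print("fan",back(pt,F[0]["xy"],.076))
cv2.imwrite("pics/ov_t.png",cv2.resize(over[0][140:290,150:430,::-1],(784,420),interpolation=cv2.INTER_CUBIC))
cv2.imwrite("pics/ov_s.png",cv2.resize(over[1][140:290,150:370,::-1],(792,540),interpolation=cv2.INTER_CUBIC))
E
time python3 fitall.py
```

```text
68 1 [0.4386 0.1601] 35.9 0.054
68 1 [0.4376 0.1599] 126.0 0.151
68 2 [0.4382 0.1597] 36.7 0.141
26 1 [0.4355 0.2675] 15.5 0.071
26 1 [0.4372 0.2654] 12.2 0.141
26 2 [0.4361 0.267 ] 16.0 0.23
54 1 [0.4713 0.3797] 18.3 0.144
54 1 [0.4732 0.3791] 99.5 0.161
54 2 [0.4721 0.3795] 17.5 0.205
40 1 [0.5776 0.3512] 140.2 0.092
40 1 [0.5816 0.3507] 139.1 0.125
40 2 [0.5785 0.3517] 140.0 0.287
nest 1 [0.5803 0.0035] 169.8 0.041
nest 2 [0.5803 0.0036] 169.2 0.189
nest 1 [0.6156 0.2004] 168.1 0.053
nest 2 [0.6153 0.2003] 168.3 0.177
nest 1 [0.5919 0.0656] 169.0 0.045
nest 2 [0.5914 0.0658] 168.4 0.24
nest 1 [0.6032 0.1308] 170.3 0.055
nest 2 [0.6039 0.1313] 169.9 0.146
fan [[ 0.56189681 -0.03909229  0.076     ]]
real	0m41.627s
user	1m0.880s
sys	0m12.338s
```

View pics/ov_t.png

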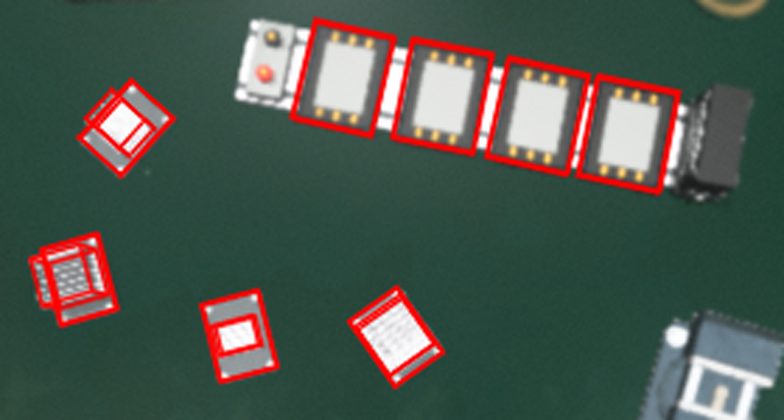

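View pics/ov_s.png

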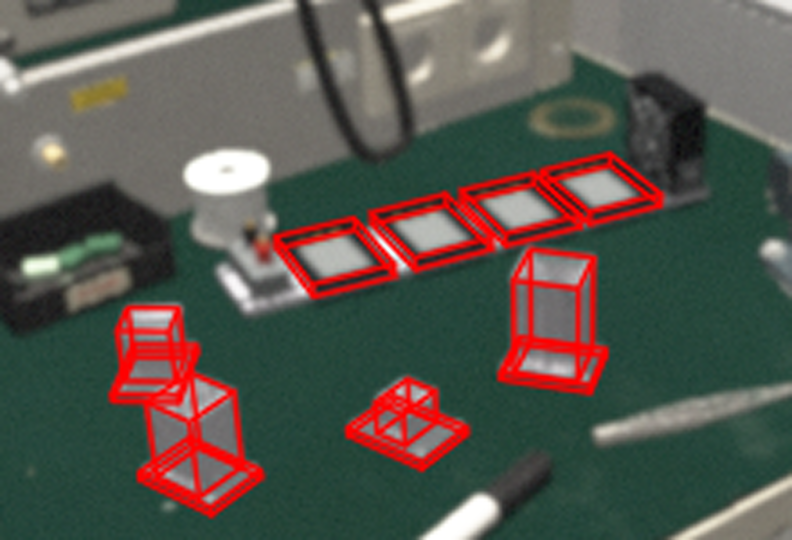

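```bash
cat > plan.py <<'E'
import sys,numpy as np
from scipy.spatial.transform import Rotation as R
from station import status
x,y,z,yaw=map(float,sys.argv[1:5])   # yaw: deg of jaw axis, mod 180
s=status.read_state(); M=R.from_quat(s["eef_rot"]).as_matrix(); p=s["tcp_pos"]
cur=np.degrees(np.arctan2(M[1,0],M[0,0]))
q1,q6=np.degrees(s["qpos"][[0,5]])
print("t",round(s["t"],2),"tcp",p.round(4),"yaw",cur.round(1),"down",M[:,1].round(3),"grip",round(s["grip_width"],4),"F",s["force"].round(1),"q1,q6",q1.round(1),q6.round(1))
d=np.array([x,y,z])-p
print("tool delta mm now",(M.T@d*1e3).round(1))
q1t=q1+np.degrees(np.arctan2(y,x)-np.arctan2(p[1],p[0]))
for t in ((yaw-cur+90)%180-90, (yaw-cur+90)%180-90+180, (yaw-cur+90)%180-90-180):
    # world yaw change t => turn about tool y (down) = -t
    M2=R.from_euler("z",t,degrees=True).as_matrix()@M
    print("turn",round(-t,1),"then delta mm",(M2.T@d*1e3).round(1),"q6 end ~",round(q6+(-t)+ (q1t-q1),1),"or",round(q6+t-(q1t-q1),1))
E
python3 plan.py .4382 .1597 .16 36.3
python3 - <<'E'
from h import *
import pickle
pt,ps,*_=pickle.load(open("obs.pkl","rb"))
for n,uv,z in(("spool",(262,117),.05),("bin",(200,117),.03),("postred",(243,165),.03),("panel front",(300,95),.1),("iron",(285,60),.15),("cable",(330,112),.0)): print(n,back(pt,uv,z).round(3))
E
```

```text
t 1.1 tcp [ 0.2241 -0.5834  0.2445] yaw -69.0 down [-0.  0. -1.] grip 0.0868 F [-0.1  0.5  0.1] q1,q6 -79.2 -10.2
tool delta mm now [-616.9   84.6  466.3]
turn 74.7 then delta mm [-612.4   84.6 -472.1] q6 end ~ 153.5 or -173.9
turn -105.3 then delta mm [612.4  84.5 472.1] q6 end ~ -26.5 or 6.1
turn 254.7 then delta mm [612.4  84.5 472.1] q6 end ~ 333.5 or -353.9
spool [[0.704 0.22  0.05 ]]
bin [[0.708 0.342 0.03 ]]
postred [[0.615 0.255 0.03 ]]
panel front [[0.731 0.149 0.1  ]]
iron [[0.776 0.176 0.15 ]]
cable [[0.732 0.089 0.   ]]
```

```bash
python3 -m pendant '{"grip":[1,1,1,1,1,1,1,1],"linear":[[0,0,0],[0,0,0],[0,0,0],[0,0,0],[0,0,0],[0,0,0],[0,0,0],[0,0,0]],"turn":[-7,-7,-7,-7,-7,-7,-7,-7]}' 30
python3 -m pendant '{"grip":[1,1,1,1,1,1,1],"linear":[[0,0,0],[0,0,0],[0,0,0],[0,0,0],[0,0,0],[0,0,0],[0,0,0]],"turn":[-7,-7,-7,-7,-7,-7,-7]}'
python3 -m pendant '{"grip":[1,1,1,1,1,1,1,1],"linear":[[0.035,0,0.01],[0.035,0,0.01],[0.035,0,0.01],[0.035,0,0.01],[0.035,0,0.01],[0.035,0,0.01],[0.035,0,0.01],[0.035,0,0.01]],"turn":[0,0,0,0,0,0,0,0]}'
python3 plan.py .4382 .1597 .16 36.3
python3 - <<'E'
from h import *
import pickle
pt,ps,*_=pickle.load(open("obs.pkl","rb"))
# epipolar: cable loop bottom scene (258,182) ; 
for z in (.0,.05,.1,.15,.2,.25):
    print(z,"top cable",back(pt,(330,114),z)[0].round(3),"scene",back(ps,(258,182),z)[0].round(3),"panel top",back(pt,(380,97),z)[0].round(3),"wand tip top",back(pt,(300,90),z)[0].round(3),"scene",back(ps,(215,100),z)[0].round(3))
E
```

```text
t: 1.77
tcp_pos: [0.2242, -0.5834, 0.2445]
eef_rot: [-0.703, 0.078, -0.078, 0.703]
force: [-0.4, -1.4, 0.3]
grip_width: 0.0868
t: 2.35
tcp_pos: [0.2242, -0.5834, 0.2446]
eef_rot: [-0.672, -0.221, 0.221, 0.672]
force: [0.4, -0.8, 0.1]
grip_width: 0.0873
t: 3.02
tcp_pos: [0.4045, -0.3526, 0.2447]
eef_rot: [0.673, 0.219, -0.218, -0.672]
force: [0.6, 0.3, -0.3]
grip_width: 0.0871
t 3.02 tcp [ 0.4045 -0.3526  0.2447] yaw 36.0 down [ 0. -0. -1.] grip 0.0871 F [ 0.6  0.3 -0.3] q1,q6 -53.0 -89.0
tool delta mm now [328.4  84.6 394.7]
turn -0.3 then delta mm [330.5  84.6 393. ] q6 end ~ -28.2 or -149.8
turn -180.3 then delta mm [-330.5   84.9 -392.9] q6 end ~ -208.2 or 30.2
turn 179.7 then delta mm [-330.5   84.9 -392.9] q6 end ~ 151.8 or -329.8
0.0 top cable [0.728 0.089 0.   ] scene [0.74  0.072 0.   ] panel top [ 0.764 -0.01   0.   ] wand tip top [ 0.776  0.15  -0.   ] scene [ 1.498 -0.224  0.   ]
0.05 top cable [0.712 0.092 0.05 ] scene [0.654 0.128 0.05 ] panel top [ 0.747 -0.002  0.05 ] wand tip top [0.758 0.15  0.05 ] scene [ 1.345 -0.142  0.05 ]
0.1 top cable [0.697 0.095 0.1  ] scene [0.568 0.183 0.1  ] panel top [0.73  0.006 0.1  ] wand tip top [0.741 0.149 0.1  ] scene [ 1.191 -0.061  0.1  ]
0.15 top cable [0.682 0.098 0.15 ] scene [0.482 0.239 0.15 ] panel top [0.713 0.014 0.15 ] wand tip top [0.723 0.149 0.15 ] scene [1.038 0.021 0.15 ]
0.2 top cable [0.667 0.101 0.2  ] scene [0.396 0.294 0.2  ] panel top [0.696 0.022 0.2  ] wand tip top [0.705 0.149 0.2  ] scene [0.885 0.103 0.2  ]
0.25 top cable [0.651 0.104 0.25 ] scene [0.31 0.35 0.25] panel top [0.679 0.03  0.25 ] wand tip top [0.688 0.149 0.25 ] scene [0.732 0.185 0.25 ]
```

```bash
python3 -m pendant '{"grip":[1,1,1,1,1,1,1,1],"linear":[[0.0235,0,0.028],[0.0235,0,0.028],[0.0235,0,0.028],[0.0235,0,0.028],[0.0235,0,0.028],[0.0235,0,0.028],[0.0235,0,0.028],[0.0235,0,0.028]],"turn":[0,0,0,0,0,0,0,0]}' 30
python3 -m pendant '{"grip":[1,1,1,1,1,1,1,1],"linear":[[0.0235,0,0.028],[0.0235,0,0.028],[0.0235,0.02,0.028],[0.0235,0.02,0.028],[0.0235,0.02,0.028],[0.0235,0.02,0.028],[0,0,0],[0,0,0]],"turn":[0,0,0,0,0,0,0,0]}' 30
python3 plan.py .4382 .1597 .045 36.3
```

```text
t: 3.68
tcp_pos: [0.4239, -0.0607, 0.2448]
eef_rot: [0.673, 0.219, -0.218, -0.672]
force: [1.5, -0.2, 0.6]
grip_width: 0.0868
t: 4.35
tcp_pos: [0.4384, 0.1581, 0.1636]
eef_rot: [-0.672, -0.219, 0.221, 0.672]
force: [-0.5, 0.3, 0.2]
grip_width: 0.0868
t 4.35 tcp [0.4384 0.1581 0.1636] yaw 36.3 down [-0.002 -0.    -1.   ] grip 0.0868 F [-0.5  0.3  0.2] q1,q6 6.1 -30.2
tool delta mm now [  1.1 118.6   1.3]
turn -0.0 then delta mm [  1.1 118.6   1.3] q6 end ~ -30.0 or -30.4
turn -180.0 then delta mm [ -0.5 118.6  -1.5] q6 end ~ -210.0 or 149.6
turn 180.0 then delta mm [ -0.5 118.6  -1.5] q6 end ~ 150.0 or -210.4
```

```bash
python3 -m pendant '{"grip":[1,1,1,1,1,1,1,1],"linear":[[0.001,0.025,0.001],[0,0.025,0],[0,0.025,0],[0,0.025,0],[0,0.018,0],[0,0,0],[0,0,0],[0,0,0]],"turn":[0,0,0,0,0,0,0,0]}' 25
python3 -m pendant '{"grip":[0,0,0,0,0,0,0,0],"linear":[[0,0,0],[0,0,0],[0,0,0],[0,0,0],[0,0,0],[0,0,0],[0,0,0],[0,0,0]],"turn":[0,0,0,0,0,0,0,0]}' 25
python3 plan.py .615 .199 .16 -10.1
```

```text
t: 5.02
tcp_pos: [0.4406, 0.1571, 0.0478]
eef_rot: [0.673, 0.219, -0.217, -0.672]
force: [0.1, 0.2, 0.9]
grip_width: 0.087
t: 5.68
tcp_pos: [0.4394, 0.1579, 0.0465]
eef_rot: [-0.672, -0.219, 0.219, 0.672]
force: [0.3, 0.1, -0.3]
grip_width: 0.0417
t 5.68 tcp [0.4394 0.1579 0.0465] yaw 36.0 down [-0.  0. -1.] grip 0.0417 F [ 0.3  0.1 -0.3] q1,q6 6.0 -30.0
tool delta mm now [ 166.2 -113.5  -70.1]
turn 46.1 then delta mm [ 165.7 -113.5   71.2] q6 end ~ 14.3 or -74.3
turn -133.9 then delta mm [-165.7 -113.5  -71.2] q6 end ~ -165.7 or 105.7
turn 226.1 then delta mm [-165.7 -113.5  -71.2] q6 end ~ 194.3 or -254.3
```

```bash
python3 -m pendant '{"grip":[0,0,0,0,0,0,0,0],"linear":[[0,0,0],[0,0,0],[0,-0.01,0],[0,-0.02,0],[0,-0.03,0],[0,-0.03,0],[0,-0.023,0],[0,0,0]],"turn":[0,0,0,0,0,0,0,0]}' 25
python3 plan.py .615 .197 .16 -10.1
python3 - <<'E'
from station import optics
import cv2
p=optics.capture("scene"); cv2.imwrite("pics/s1.png",cv2.resize(p["frame"][100:290,150:410,::-1],(780,570)))
E
```

```text
t: 6.35
tcp_pos: [0.4416, 0.1582, 0.1638]
eef_rot: [0.673, 0.222, -0.216, -0.672]
force: [0.8, -1.0, -2.2]
grip_width: 0.0381
t 6.35 tcp [0.4416 0.1582 0.1638] yaw 36.0 down [ 0.008  0.001 -1.   ] grip 0.0381 F [ 0.8 -1.  -2.2] q1,q6 6.0 -30.0
tool delta mm now [163.    5.3 -70.7]
turn 46.1 then delta mm [163.9   4.7  68.6] q6 end ~ 14.2 or -74.2
turn -133.9 then delta mm [-164.     2.9  -68.6] q6 end ~ -165.8 or 105.8
turn 226.1 then delta mm [-164.     2.9  -68.6] q6 end ~ 194.2 or -254.2
```

View pics/s1.png

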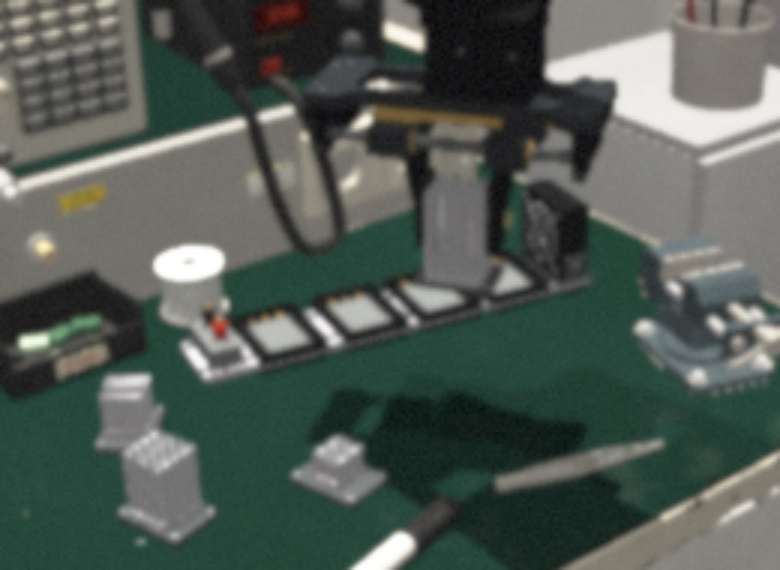

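```bash
python3 -m pendant '{"grip":[0,0,0,0,0,0,0,0],"linear":[[0,0,0],[0,0,0],[0,0,0],[0,0,0],[0,0,0],[0,0,0],[0,0,0],[0,0,0]],"turn":[5,6,6,6,6,6,6,5]}' 25
python3 -m pendant '{"grip":[0,0,0,0,0,0,0,0],"linear":[[0.015,0,0.006],[0.028,0,0.012],[0.028,0,0.012],[0.028,0,0.012],[0.028,0,0.012],[0.022,0,0.009],[0.014,0,0.0055],[0,0,0]],"turn":[0,0,0,0,0,0,0,0]}' 25
python3 plan.py .615 .197 .057 -10.1
```

```text
t: 7.07
tcp_pos: [0.4379, 0.1577, 0.1581]
eef_rot: [0.705, -0.065, 0.062, -0.704]
force: [0.1, 0.1, -2.8]
grip_width: 0.0383
t: 7.73
tcp_pos: [0.6145, 0.1972, 0.1575]
eef_rot: [-0.704, 0.061, -0.062, 0.704]
force: [0.6, 0.3, -2.3]
grip_width: 0.0381
t 7.73 tcp [0.6145 0.1972 0.1575] yaw -10.0 down [ 0.001  0.    -1.   ] grip 0.0381 F [ 0.6  0.3 -2.3] q1,q6 7.9 17.9
tool delta mm now [  0.4 100.5  -0.2]
turn 0.1 then delta mm [  0.4 100.5  -0.2] q6 end ~ 18.0 or 17.8
turn -179.9 then delta mm [-6.000e-01  1.005e+02  1.000e-01] q6 end ~ -162.0 or 197.8
turn 180.1 then delta mm [-6.000e-01  1.005e+02  1.000e-01] q6 end ~ 198.0 or -162.2
```

```bash
python3 -m pendant '{"grip":[0,0,0,0,0,0,0,0],"linear":[[0,0.01,0],[0,0.015,0],[0,0.015,0],[0,0.015,0],[0,0.012,0],[0,0.005,0],[0,0,0],[0,0,0]],"turn":[0,0,0,0,0,0,0,0]}' 25
cat > ov.py <<'E'
import sys
from h import *
from station import optics
# ov.py name kind x y z yaw ...
name=sys.argv[1]; A=sys.argv[2:]
for c in ("top","scene"):
    p=optics.capture(c); im=cv2.resize(p["frame"][:,:,::-1],None,fx=4,fy=4,interpolation=cv2.INTER_CUBIC)
    cen=[]
    for i in range(0,len(A),5):
        k=A[i]; x,y,z,th=map(float,A[i+1:i+5])
        P=NEST if k=="nest" else parts(int(k)) 
        for B in P:
            uv=proj(p,place(B,x,y,z,np.radians(th))); cen.append(uv.mean(0))
            for a in range(8):
                for b in range(a):
                    if bin(a^b).count("1")==1: cv2.line(im,tuple((uv[a]*4+2).astype(int)),tuple((uv[b]*4+2).astype(int)),(0,0,255),1,cv2.LINE_AA)
    u,v=(np.mean(cen,0)*4).astype(int)
    u=min(max(u,300),2240-300);v=min(max(v,220),1680-220)
    cv2.imwrite(f"pics/{name}_{c}.png",im[v-220:v+220,u-300:u+300])
E
python3 plan.py .615 .197 .0575 -10.1
python3 ov.py a 68 .615 .199 .039 -10.1 nest .615 .199 .008 -10.1
```

```text
t: 8.4
tcp_pos: [0.6112, 0.197, 0.0872]
eef_rot: [0.705, -0.062, 0.061, -0.704]
force: [0.0, 0.3, -2.4]
grip_width: 0.0377
t 8.4 tcp [0.6112 0.197  0.0872] yaw -10.0 down [-0.001 -0.    -1.   ] grip 0.0377 F [ 0.   0.3 -2.4] q1,q6 7.9 17.9
tool delta mm now [ 3.8 29.7  0.7]
turn 0.1 then delta mm [ 3.8 29.7  0.7] q6 end ~ 17.9 or 17.9
turn -179.9 then delta mm [-3.7 29.7 -0.7] q6 end ~ -162.1 or 197.9
turn 180.1 then delta mm [-3.7 29.7 -0.7] q6 end ~ 197.9 or -162.1
```

View pics/a_top.png

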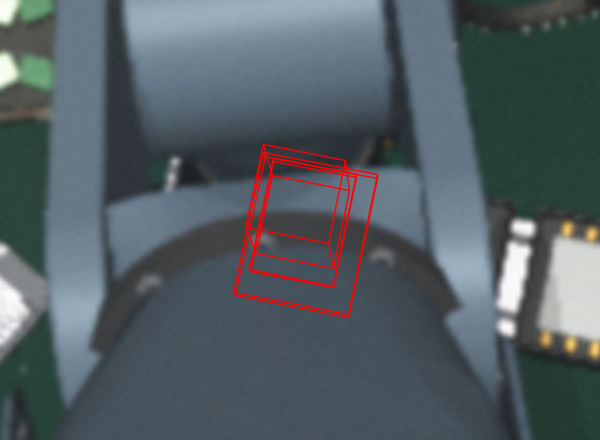

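View pics/a_scene.png

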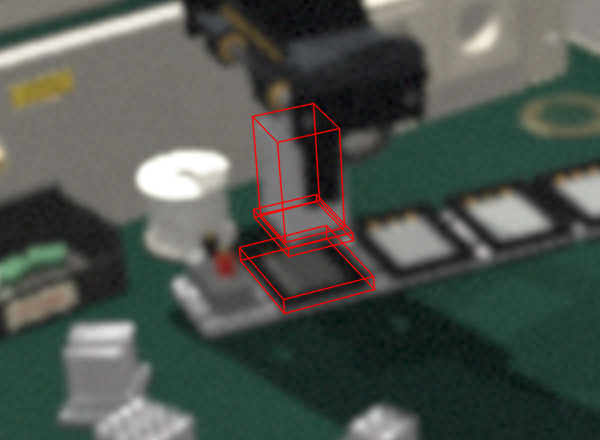

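```bash
cat > avg.py <<'E'
from station import optics,status
import numpy as np
a=[]
for i in range(4):
    optics.capture("scene"); a.append(status.read_state()["tcp_pos"])
a=np.array(a); print((a*1e3).round(1)); print("mean",(a.mean(0)*1e3).round(1))
E
python3 avg.py
```

```text
[[612.5 197.2  88.6]
 [612.5 197.2  88.6]
 [612.4 197.2  88.5]
 [612.3 197.1  88.4]]
mean [612.4 197.2  88.5]
```

```bash
python3 -m pendant '{"grip":[0,0,0,0,0,0,0,0],"linear":[[0.0025,0.005,0],[0,0.007,0],[0,0.006,0],[0,0.004,0],[0,0.003,0],[0,0.002,0],[0,0,0],[0,0,0]],"turn":[0,0,0,0,0,0,0,0]}' 25
python3 avg.py; python3 ov.py b 68 .615 .199 .013 -10.1 nest .615 .199 .008 -10.1
```

```text
t: 9.37
tcp_pos: [0.6143, 0.1967, 0.0604]
eef_rot: [0.704, -0.062, 0.061, -0.704]
force: [-0.5, 0.1, -2.2]
grip_width: 0.0379
[[614.5 196.7  60.6]
 [614.5 196.7  60.8]
 [614.6 196.7  60.9]
 [614.5 196.7  60.9]]
mean [614.5 196.7  60.8]
```

View pics/b_scene.png

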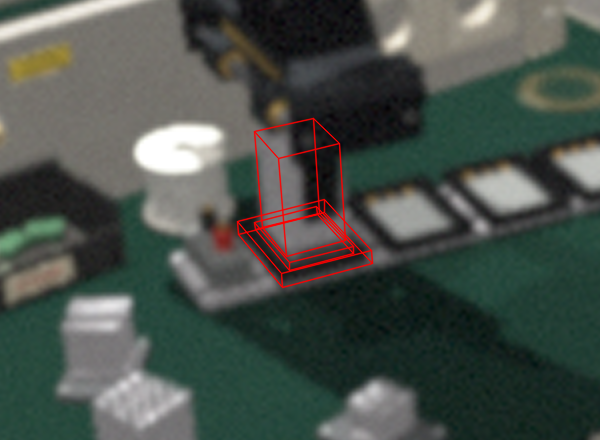

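```bash
python3 -m pendant '{"grip":[0,0,0,0,0,0],"linear":[[0,0.001,0],[0,0.001,0],[0,0.001,0],[0,0.0005,0],[0,0,0],[0,0,0]],"turn":[0,0,0,0,0,0]}' 25
python3 avg.py
```

```text
t: 10.17
tcp_pos: [0.6144, 0.1967, 0.0576]
eef_rot: [-0.704, 0.061, -0.062, 0.704]
force: [-1.4, -0.1, 2.9]
grip_width: 0.0375
[[614.4 196.7  57.6]
 [614.4 196.6  57.6]
 [614.4 196.7  57.6]
 [614.4 196.7  57.6]]
mean [614.4 196.7  57.6]
```

```bash
python3 -m pendant '{"grip":[0.5,0.6,0.7,0.8,0.8,0.8,0.8,0.8],"linear":[[0,0,0],[0,0,0],[0,0,0],[0,0,0],[0,0,0],[0,0,0],[0,0,0],[0,0,0]],"turn":[0,0,0,0,0,0,0,0]}' 25
python3 -m pendant '{"grip":[0.8,0.8,0.8,0.8,0.8],"linear":[[0,-0.015,0],[0,-0.03,0],[0,-0.035,0],[0,-0.03,0],[0,-0.01,0]],"turn":[0,0,0,0,0]}' 25
python3 plan.py .4361 .267 .15 15.8
```

```text
t: 11.03
tcp_pos: [0.6143, 0.1967, 0.057]
eef_rot: [-0.704, 0.062, -0.062, 0.704]
force: [0.5, -0.6, -0.3]
grip_width: 0.069
t: 11.45
tcp_pos: [0.6171, 0.1971, 0.1822]
eef_rot: [-0.704, 0.058, -0.065, 0.705]
force: [0.8, 0.2, 0.2]
grip_width: 0.0696
t 11.45 tcp [0.6171 0.1971 0.1822] yaw -10.0 down [ 0.009  0.001 -1.   ] grip 0.0696 F [0.8 0.2 0.2] q1,q6 7.8 17.8
tool delta mm now [-190.6   30.7   37.4]
turn -25.8 then delta mm [-155.4   31.2  116.4] q6 end ~ 5.8 or 29.8
turn -205.8 then delta mm [ 154.8   33.2 -116.6] q6 end ~ -174.2 or 209.8
turn 154.2 then delta mm [ 154.8   33.2 -116.6] q6 end ~ 185.8 or -150.2
```

```bash
python3 -m pendant '{"grip":[0.8,0.8,0.8,0.8],"linear":[[0,0,0],[0,0,0],[0,0,0],[0,0,0]],"turn":[-7,-7,-7,-6.5]}' 25
python3 plan.py .4721 .3795 .15 17.5
```

```text
t: 11.78
tcp_pos: [0.6138, 0.1966, 0.1765]
eef_rot: [-0.699, -0.109, 0.11, 0.699]
force: [-0.0, 0.3, 0.3]
grip_width: 0.07
t 11.78 tcp [0.6138 0.1966 0.1765] yaw 17.9 down [-0.001 -0.    -1.   ] grip 0.07 F [-0.   0.3  0.3] q1,q6 7.8 -10.0
tool delta mm now [-78.8  26.6 217.6]
turn 0.4 then delta mm [-80.1  26.6 217.1] q6 end ~ 11.4 or -31.4
turn -179.6 then delta mm [  80.2   26.4 -217.1] q6 end ~ -168.6 or 148.6
turn 180.4 then delta mm [  80.2   26.4 -217.1] q6 end ~ 191.4 or -211.4
```

```bash
python3 -m pendant '{"grip":[0.9,0.9,0.9,0.9,0.9,0.9,0.9,0.9],"linear":[[-0.006,0,0.017],[-0.012,0,0.033],[-0.013,0,0.036],[-0.013,0,0.036],[-0.013,0.005,0.036],[-0.012,0.01,0.033],[-0.009,0.012,0.0235],[-0.002,0,0.003]],"turn":[0.4,0,0,0,0,0,0,0]}' 25
python3 -m pendant '{"grip":[0.9,0.9],"linear":[[0,0,0],[0,0,0]],"turn":[0,0]}' 25
python3 avg.py;python3 plan.py .4721 .3795 .041 17.5
```

```text
t: 12.45
tcp_pos: [0.4685, 0.3832, 0.1473]
eef_rot: [0.699, 0.104, -0.109, -0.699]
force: [-0.9, -0.4, -0.8]
grip_width: 0.0779
t: 12.62
tcp_pos: [0.4741, 0.3806, 0.1499]
eef_rot: [0.699, 0.106, -0.105, -0.699]
force: [0.3, -0.3, 0.5]
grip_width: 0.0784
[[474.9 380.3 150.2]
 [475.2 380.1 150.4]
 [475.3 380.  150.5]
 [475.2 379.9 150.5]]
mean [475.2 380.1 150.4]
t 12.82 tcp [0.4752 0.3799 0.1505] yaw 17.0 down [ 0.001  0.    -1.   ] grip 0.0783 F [ 0.3 -0.8 -0.1] q1,q6 28.1 11.1
tool delta mm now [ -3.3 109.5   0.5]
turn -0.5 then delta mm [ -3.3 109.5   0.5] q6 end ~ 10.8 or 11.5
turn -180.5 then delta mm [  3.  109.5  -0.5] q6 end ~ -169.2 or 191.5
turn 179.5 then delta mm [  3.  109.5  -0.5] q6 end ~ 190.8 or -168.5
```

```bash
python3 -m pendant '{"grip":[0.9,0.9,0.9,0.9,0.9,0.9,0.9,0.9],"linear":[[-0.003,0.02,0],[0,0.025,0],[0,0.025,0],[0,0.02,0],[0,0.014,0],[0,0.005,0],[0,0,0],[0,0,0]],"turn":[-0.5,0,0,0,0,0,0,0]}' 25
python3 plan.py .4721 .3795 .041 17.5
python3 -m pendant '{"grip":[0,0,0,0,0,0,0,0],"linear":[[0,0,0],[0,0,0],[0,0,0],[0,0,0],[0,0,0],[0,0,0],[0,0,0],[0,0,0]],"turn":[0,0,0,0,0,0,0,0]}' 25
python3 -m pendant '{"grip":[0,0],"linear":[[0,0,0],[0,0,0]],"turn":[0,0]}' 25
python3 avg.py
```

```text
t: 13.48
tcp_pos: [0.4718, 0.3798, 0.0415]
eef_rot: [-0.699, -0.108, 0.108, 0.699]
force: [-0.2, 0.6, 1.4]
grip_width: 0.0785
t 13.48 tcp [0.4718 0.3798 0.0415] yaw 17.6 down [ 0.001  0.    -1.   ] grip 0.0785 F [-0.2  0.6  1.4] q1,q6 28.3 10.7
tool delta mm now [ 0.2  0.5 -0.3]
turn 0.1 then delta mm [ 0.2  0.5 -0.3] q6 end ~ 10.7 or 10.7
turn -179.9 then delta mm [-0.2  0.5  0.3] q6 end ~ -169.3 or 190.7
turn 180.1 then delta mm [-0.2  0.5  0.3] q6 end ~ 190.7 or -169.3
t: 14.15
tcp_pos: [0.471, 0.3802, 0.0411]
eef_rot: [-0.699, -0.108, 0.108, 0.699]
force: [1.2, -0.4, -0.5]
grip_width: 0.033
t: 14.32
tcp_pos: [0.4711, 0.3802, 0.0411]
eef_rot: [-0.699, -0.108, 0.108, 0.699]
force: [0.4, 0.0, 0.6]
grip_width: 0.0317
[[471.1 380.1  41.1]
 [471.1 380.2  41.1]
 [471.1 380.2  41.1]
 [471.1 380.2  41.1]]
mean [471.1 380.2  41.1]
```

```bash
python3 -m pendant '{"grip":[0,0,0,0,0,0,0,0],"linear":[[0,-0.01,0],[0,-0.02,0],[0,-0.03,0],[0,-0.03,0],[0,-0.02,0],[0,-0.009,0],[0,0,0],[0,0,0]],"turn":[0,0,0,0,7,7,7,6.6]}' 25
python3 plan.py .6035 .132 .16 -10.1
```

```text
t: 15.18
tcp_pos: [0.4708, 0.38, 0.1617]
eef_rot: [-0.704, 0.063, -0.064, 0.704]
force: [-0.6, 0.5, -2.4]
grip_width: 0.0316
t 15.18 tcp [0.4708 0.38   0.1617] yaw -10.3 down [ 0.001  0.001 -1.   ] grip 0.0316 F [-0.6  0.5 -2.4] q1,q6 28.3 38.7
tool delta mm now [ 175.     1.7 -220.2]
turn -0.2 then delta mm [ 174.2    1.7 -220.8] q6 end ~ 11.9 or 65.4
turn -180.2 then delta mm [-174.2    1.6  220.8] q6 end ~ -168.1 or 245.4
turn 179.8 then delta mm [-174.2    1.6  220.8] q6 end ~ 191.9 or -114.6
```

```bash
python3 -m pendant '{"grip":[0,0,0,0,0,0,0,0],"linear":[[0.009,0,-0.011],[0.02,0,-0.025],[0.025,0,-0.032],[0.025,0,-0.032],[0.025,0,-0.032],[0.025,0,-0.032],[0.025,0,-0.032],[0.02,0,-0.0245]],"turn":[-0.2,0,0,0,0,0,0,0]}' 25
python3 -m pendant '{"grip":[0,0,0,0],"linear":[[0,0,0],[0,0,0],[0,0,0],[0,0,0]],"turn":[0,0,0,0]}' 25
python3 avg.py;python3 plan.py .6035 .132 .055 -10.1
```

```text
t: 15.85
tcp_pos: [0.6055, 0.13, 0.1604]
eef_rot: [0.705, -0.061, 0.061, -0.704]
force: [0.1, 0.3, -1.6]
grip_width: 0.032
t: 16.18
tcp_pos: [0.6034, 0.1342, 0.1599]
eef_rot: [-0.705, 0.061, -0.059, 0.705]
force: [0.2, 0.5, -1.7]
grip_width: 0.0318
[[603.5 134.5 160. ]
 [603.7 134.6 160. ]
 [603.9 134.5 160.1]
 [604.1 134.4 160.1]]
mean [603.8 134.5 160.1]
t 16.38 tcp [0.6041 0.1344 0.1601] yaw -9.7 down [-0.  0. -1.] grip 0.0316 F [ 1.   0.3 -1.6] q1,q6 2.2 11.9
tool delta mm now [ -0.2 105.1  -2.5]
turn 0.4 then delta mm [ -0.2 105.1  -2.5] q6 end ~ 12.1 or 11.7
turn -179.6 then delta mm [  0.2 105.1   2.5] q6 end ~ -167.9 or 191.7
turn 180.4 then delta mm [  0.2 105.1   2.5] q6 end ~ 192.1 or -168.3
```

```bash
python3 -m pendant '{"grip":[0,0,0,0,0,0,0,0],"linear":[[0,0.01,-0.002],[0,0.018,0],[0,0.02,0],[0,0.018,0],[0,0.012,0],[0,0.007,0],[0,0,0],[0,0,0]],"turn":[0.3,0,0,0,0,0,0,0]}' 25
python3 avg.py; python3 ov.py c 54 .6035 .132 .035 -10.1 nest .6035 .132 .008 -10.1
```

```text
t: 17.05
tcp_pos: [0.6046, 0.1312, 0.0749]
eef_rot: [0.704, -0.062, 0.062, -0.704]
force: [0.2, 0.4, -2.3]
grip_width: 0.0317
[[605.1 131.2  75.6]
 [605.4 131.2  76. ]
 [605.4 131.2  76.2]
 [605.3 131.2  76.2]]
mean [605.3 131.2  76. ]
```

View pics/c_scene.png

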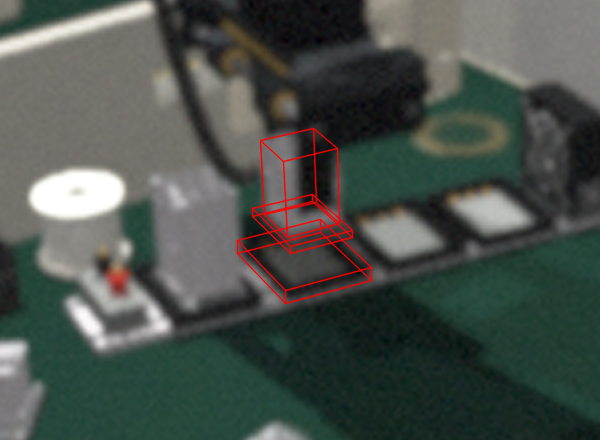

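```bash
python3 -m pendant '{"grip":[0,0,0,0,0,0,0,0],"linear":[[-0.0015,0.005,0],[0,0.006,0],[0,0.005,0],[0,0.003,0],[0,0.002,0],[0,0.001,0],[0,0,0],[0,0,0]],"turn":[0,0,0,0,0,0,0,0]}' 25
python3 avg.py
python3 -m pendant '{"grip":[0,0,0,0,0,0],"linear":[[0,0.001,0],[0,0.0005,0],[0,0.0005,0],[0,0,0],[0,0,0],[0,0,0]],"turn":[0,0,0,0,0,0]}' 25
python3 avg.py
```

```text
t: 18.02
tcp_pos: [0.6031, 0.1314, 0.053]
eef_rot: [0.704, -0.062, 0.062, -0.704]
force: [0.9, -0.3, -2.3]
grip_width: 0.0319
[[603.2 131.4  53.2]
 [603.2 131.4  53.2]
 [603.2 131.4  53.3]
 [603.2 131.4  53.3]]
mean [603.2 131.4  53.3]
t: 18.72
tcp_pos: [0.6033, 0.1314, 0.0521]
eef_rot: [-0.704, 0.062, -0.062, 0.704]
force: [-1.3, 0.5, 5.4]
grip_width: 0.0318
[[603.2 131.4  52.1]
 [603.3 131.4  52.1]
 [603.3 131.4  52.1]
 [603.2 131.4  52.1]]
mean [603.3 131.4  52.1]
```

```bash
python3 -m pendant '{"grip":[0.42,0.5,0.6,0.7,0.8,0.8,0.8,0.8],"linear":[[0,0,0],[0,0,0],[0,0,0],[0,0,0],[0,0,0],[0,0,0],[0,0,0],[0,0,0]],"turn":[0,0,0,0,0,0,0,0]}' 25
python3 -m pendant '{"grip":[0.8,0.8,0.8,0.8,0.8,0.8,0.8,0.8],"linear":[[0,-0.015,0],[0,-0.03,0],[0,-0.035,0],[0,-0.025,0],[0,-0.005,0],[0,0,0],[0,0,0],[0,0,0]],"turn":[0,0,0,0,-6.5,-6.5,-6.5,-6.5]}' 25
python3 plan.py .4361 .267 .15 15.8
```

```text
t: 19.58
tcp_pos: [0.603, 0.1314, 0.0509]
eef_rot: [0.704, -0.062, 0.062, -0.704]
force: [0.2, 0.1, 0.2]
grip_width: 0.0679
t: 20.25
tcp_pos: [0.603, 0.1315, 0.1616]
eef_rot: [0.7, 0.1, -0.1, -0.7]
force: [0.7, 0.1, 0.4]
grip_width: 0.0697
t 20.25 tcp [0.603  0.1315 0.1616] yaw 16.2 down [ 0.001  0.    -1.   ] grip 0.0697 F [0.7 0.1 0.4] q1,q6 1.9 -14.3
tool delta mm now [-122.3   11.4  176.8]
turn 0.4 then delta mm [-123.7   11.4  175.9] q6 end ~ 5.3 or -33.9
turn -179.6 then delta mm [ 123.7   11.7 -175.9] q6 end ~ -174.7 or 146.1
turn 180.4 then delta mm [ 123.7   11.7 -175.9] q6 end ~ 185.3 or -213.9
```

```bash
python3 -m pendant '{"grip":[0.8,0.8,0.8,0.8,0.8,0.8,0.8,0.8],"linear":[[-0.01,0,0.014],[-0.02,0,0.028],[-0.024,0,0.034],[-0.024,0,0.034],[-0.021,0,0.03],[-0.016,0.006,0.024],[-0.008,0.006,0.012],[0,0,0]],"turn":[0.4,0,0,0,0,0,0,0]}' 25
python3 -m pendant '{"grip":[0.8,0.8],"linear":[[0,0,0],[0,0,0]],"turn":[0,0]}' 25
python3 avg.py; python3 plan.py .4361 .267 .031 15.8
```

```text
t: 20.92
tcp_pos: [0.4338, 0.2691, 0.1481]
eef_rot: [0.701, 0.095, -0.098, -0.7]
force: [1.3, 0.5, 0.4]
grip_width: 0.0697
t: 21.08
tcp_pos: [0.4393, 0.2677, 0.1492]
eef_rot: [0.701, 0.096, -0.094, -0.701]
force: [-0.7, -0.3, 0.2]
grip_width: 0.0694
[[439.5 267.4 149.3]
 [439.4 267.3 149.3]
 [439.2 267.2 149.2]
 [438.8 267.3 149.2]]
mean [439.2 267.3 149.2]
t 21.28 tcp [0.4388 0.2673 0.1492] yaw 15.4 down [ 0.001  0.    -1.   ] grip 0.0694 F [0.4 0.3 0.4] q1,q6 18.9 3.5
tool delta mm now [ -2.8 118.2   0.5]
turn -0.4 then delta mm [ -2.8 118.2   0.5] q6 end ~ 3.2 or 3.7
turn -180.4 then delta mm [  2.6 118.2  -0.5] q6 end ~ -176.8 or 183.7
turn 179.6 then delta mm [  2.6 118.2  -0.5] q6 end ~ 183.2 or -176.3
```

```bash
python3 -m pendant '{"grip":[0.8,0.8,0.8,0.8,0.8,0.8,0.8,0.8],"linear":[[-0.002,0.02,0],[0,0.028,0],[0,0.028,0],[0,0.022,0],[0,0.013,0],[0,0.006,0],[0,0,0],[0,0,0]],"turn":[-0.4,0,0,0,0,0,0,0]}' 25
python3 plan.py .4361 .267 .031 15.8
python3 -m pendant '{"grip":[0,0,0,0,0,0,0,0],"linear":[[0,0,0],[0,0,0],[0,0,0],[0,0,0],[0,0,0],[0,0,0],[0,0,0],[0,0,0]],"turn":[0,0,0,0,0,0,0,0]}' 25
python3 -m pendant '{"grip":[0,0,0],"linear":[[0,0,0],[0,0,0],[0,0,0]],"turn":[0,0,0]}' 25
python3 avg.py
```

```text
t: 21.95
tcp_pos: [0.4361, 0.2673, 0.0322]
eef_rot: [-0.7, -0.098, 0.097, 0.7]
force: [0.1, 0.7, 0.0]
grip_width: 0.0695
t 21.95 tcp [0.4361 0.2673 0.0322] yaw 15.9 down [ 0.  0. -1.] grip 0.0695 F [0.1 0.7 0. ] q1,q6 19.0 3.1
tool delta mm now [-0.1  1.2 -0.2]
turn 0.1 then delta mm [-0.1  1.2 -0.2] q6 end ~ 3.1 or 3.0
turn -179.9 then delta mm [0.1 1.2 0.2] q6 end ~ -176.9 or 183.0
turn 180.1 then delta mm [0.1 1.2 0.2] q6 end ~ 183.1 or -177.0
t: 22.62
tcp_pos: [0.4354, 0.2675, 0.0321]
eef_rot: [-0.7, -0.098, 0.098, 0.7]
force: [-0.3, -0.3, 0.1]
grip_width: 0.024
t: 22.87
tcp_pos: [0.4355, 0.2675, 0.0321]
eef_rot: [-0.7, -0.098, 0.098, 0.7]
force: [-0.4, -0.8, 1.9]
grip_width: 0.0197
[[435.5 267.5  32.1]
 [435.5 267.5  32.1]
 [435.5 267.5  32.1]
 [435.5 267.5  32.1]]
mean [435.5 267.5  32.1]
```

```bash
python3 -m pendant '{"grip":[0,0,0,0,0,0,0,0],"linear":[[0,-0.01,0],[0,-0.02,0],[0,-0.03,0],[0,-0.03,0],[0,-0.02,0],[0,-0.01,0],[0,0,0],[0,0,0]],"turn":[0,0,0,0,6.5,6.5,6.5,6.5]}' 25
python3 plan.py .5803 .0032 .15 -10.1
```

```text
t: 23.73
tcp_pos: [0.4356, 0.2676, 0.1538]
eef_rot: [-0.704, 0.063, -0.065, 0.705]
force: [0.4, 0.4, -1.2]
grip_width: 0.0198
t 23.73 tcp [0.4356 0.2676 0.1538] yaw -10.4 down [ 0.002  0.001 -1.   ] grip 0.0198 F [ 0.4  0.4 -1.2] q1,q6 19.0 29.4
tool delta mm now [ 190.     3.9 -233.9]
turn -0.3 then delta mm [ 188.8    3.9 -234.9] q6 end ~ -2.1 or 61.0
turn -180.3 then delta mm [-188.8    3.7  234.9] q6 end ~ -182.1 or 241.0
turn 179.7 then delta mm [-188.8    3.7  234.9] q6 end ~ 177.9 or -119.0
```

```bash
python3 -m pendant '{"grip":[0,0,0,0,0,0,0,0],"linear":[[0.011,0,-0.014],[0.022,0,-0.027],[0.026,0,-0.033],[0.026,0,-0.033],[0.026,0,-0.033],[0.026,0,-0.033],[0.026,0,-0.031],[0.02,0,-0.024]],"turn":[-0.2,0,0,0,0,0,0,0]}' 25
python3 -m pendant '{"grip":[0,0,0,0,0],"linear":[[0.0055,0,-0.0065],[0,0,0],[0,0,0],[0,0,0],[0,0,0]],"turn":[0,0,0,0,0]}' 25
python3 avg.py;python3 plan.py .5803 .0032 .065 -10.1
```

```text
t: 24.4
tcp_pos: [0.5771, 0.0095, 0.1527]
eef_rot: [0.705, -0.061, 0.062, -0.704]
force: [0.8, 1.7, -0.6]
grip_width: 0.0196
t: 24.82
tcp_pos: [0.5786, 0.0071, 0.152]
eef_rot: [-0.704, 0.061, -0.059, 0.705]
force: [0.8, 0.2, -1.0]
grip_width: 0.0198
[[578.9   7.1 152.1]
 [579.2   6.9 152.1]
 [579.5   6.7 152.2]
 [579.7   6.4 152.1]]
mean [579.3   6.8 152.1]
t 25.02 tcp [0.5797 0.0064 0.1521] yaw -9.8 down [-0.  0. -1.] grip 0.0195 F [-0.1  0.4 -0.9] q1,q6 -10.4 -0.6
tool delta mm now [ 1.2 87.1 -3.1]
turn 0.3 then delta mm [ 1.2 87.1 -3.1] q6 end ~ -0.6 or -0.6
turn -179.7 then delta mm [-1.1 87.1  3.1] q6 end ~ -180.6 or 179.4
turn 180.3 then delta mm [-1.1 87.1  3.1] q6 end ~ 179.4 or -180.6
```

```bash
python3 -m pendant '{"grip":[0,0,0,0,0,0,0,0],"linear":[[0,0.01,-0.0015],[0,0.018,0],[0,0.02,0],[0,0.018,0],[0,0.012,0],[0,0.007,0],[0,0,0],[0,0,0]],"turn":[0.2,0,0,0,0,0,0,0]}' 25
python3 avg.py; python3 ov.py d 26 .5803 .0032 .035 -10.1 nest .5803 .0032 .008 -10.1
```

```text
t: 25.68
tcp_pos: [0.58, 0.0038, 0.0668]
eef_rot: [-0.704, 0.062, -0.062, 0.704]
force: [0.3, -0.3, -1.3]
grip_width: 0.0198
[[580.5   3.7  67.5]
 [580.7   3.7  67.9]
 [580.7   3.7  68. ]
 [580.7   3.7  68.1]]
mean [580.6   3.7  67.9]
```

View pics/d_scene.png

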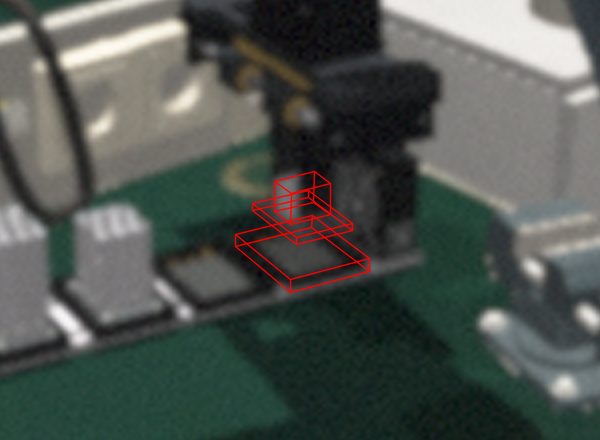

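```bash
python3 -m pendant '{"grip":[0,0,0,0,0,0,0,0],"linear":[[0,0.005,0],[0,0.006,0],[0,0.005,0],[0,0.003,0],[0,0.002,0],[0,0.0015,0],[0,0,0],[0,0,0]],"turn":[0,0,0,0,0,0,0,0]}' 25
python3 avg.py
python3 -m pendant '{"grip":[0,0,0,0,0,0],"linear":[[0,0.001,0],[0,0.001,0],[0,0.0005,0],[0,0,0],[0,0,0],[0,0,0]],"turn":[0,0,0,0,0,0]}' 25
python3 avg.py
```

```text
t: 26.65
tcp_pos: [0.5799, 0.0038, 0.0444]
eef_rot: [-0.704, 0.062, -0.062, 0.704]
force: [-0.7, 0.1, 0.2]
grip_width: 0.0198
[[580.    3.8  44.6]
 [580.1   3.8  44.7]
 [580.1   3.8  44.7]
 [580.    3.8  44.8]]
mean [580.    3.8  44.7]
t: 27.35
tcp_pos: [0.5801, 0.0038, 0.0431]
eef_rot: [0.704, -0.062, 0.062, -0.704]
force: [-1.8, 0.2, 5.6]
grip_width: 0.0197
[[580.1   3.8  43.1]
 [580.1   3.8  43.1]
 [580.1   3.8  43.1]
 [580.1   3.8  43. ]]
mean [580.1   3.8  43.1]
```

```bash
python3 -m pendant '{"grip":[0.3,0.4,0.5,0.6,0.7,0.8,0.8,0.8],"linear":[[0,0,0],[0,0,0],[0,0,0],[0,0,0],[0,0,0],[0,0,0],[0,0,0],[0,0,0]],"turn":[0,0,0,0,0,0,0,0]}' 25
python3 -m pendant '{"grip":[0.8,0.8,0.8,0.8,0.8,0.8,0.8,0.8],"linear":[[0,-0.015,0],[0,-0.03,0],[0,-0.035,0],[0,-0.03,0],[0,-0.01,0],[0,0,0],[0,0,0],[0,0,0]],"turn":[0,0,0,0,7,7,7,7]}' 25
python3 plan.py .5790 .3515 .15 -40
```

```text
t: 28.22
tcp_pos: [0.5799, 0.0038, 0.042]
eef_rot: [-0.704, 0.062, -0.062, 0.704]
force: [0.2, 0.7, 0.5]
grip_width: 0.0643
t: 28.88
tcp_pos: [0.5799, 0.0038, 0.1627]
eef_rot: [-0.668, 0.232, -0.233, 0.668]
force: [-0.0, 0.1, 0.5]
grip_width: 0.0696
t 28.88 tcp [0.5799 0.0038 0.1627] yaw -38.4 down [ 0.001 -0.    -1.   ] grip 0.0696 F [-0.   0.1  0.5] q1,q6 -10.7 27.8
tool delta mm now [-216.9   12.6  271.8]
turn 1.6 then delta mm [-224.2   12.6  265.8] q6 end ~ 60.2 or -4.7
turn -178.4 then delta mm [ 224.2   12.8 -265.8] q6 end ~ -119.8 or 175.3
turn 181.6 then delta mm [ 224.2   12.8 -265.8] q6 end ~ 240.2 or -184.7
```

```bash
python3 -m pendant '{"grip":[0.85,0.85,0.85,0.85,0.85,0.85,0.85,0.85],"linear":[[-0.01,0,0.012],[-0.02,0,0.024],[-0.025,0,0.03],[-0.025,0,0.03],[-0.025,0,0.03],[-0.025,0,0.03],[-0.025,0,0.03],[-0.025,0,0.03]],"turn":[1.5,0,0,0,0,0,0,0]}' 25
python3 -m pendant '{"grip":[0.85,0.85,0.85,0.85,0.85,0.85],"linear":[[-0.023,0,0.027],[-0.015,0.006,0.017],[-0.005,0.006,0.006],[0,0,0],[0,0,0],[0,0,0]],"turn":[0,0,0,0,0,0]}' 25
python3 avg.py; python3 plan.py .5790 .3515 .033 -40
```

```text
t: 29.55
tcp_pos: [0.5779, 0.2868, 0.162]
eef_rot: [0.665, -0.24, 0.239, -0.665]
force: [0.3, -0.4, 0.4]
grip_width: 0.0735
t: 30.05
tcp_pos: [0.5771, 0.3491, 0.1498]
eef_rot: [0.666, -0.24, 0.24, -0.665]
force: [-0.1, 0.5, -0.0]
grip_width: 0.074
[[577.5 349.  150.1]
 [577.7 349.1 150.3]
 [577.7 349.2 150.4]
 [577.7 349.5 150.5]]
mean [577.6 349.2 150.3]
t 30.25 tcp [0.5777 0.3495 0.1505] yaw -39.7 down [ 0. -0. -1.] grip 0.0743 F [0.1 0.4 0. ] q1,q6 21.7 61.4
tool delta mm now [ -0.3 117.5   2.4]
turn 0.3 then delta mm [ -0.4 117.5   2.4] q6 end ~ 61.8 or 61.0
turn -179.7 then delta mm [  0.3 117.5  -2.4] q6 end ~ -118.2 or 241.0
turn 180.3 then delta mm [  0.3 117.5  -2.4] q6 end ~ 241.8 or -119.0
```

```bash
python3 -m pendant '{"grip":[0.85,0.85,0.85,0.85,0.85,0.85,0.85,0.85],"linear":[[0,0.02,0.0015],[0,0.028,0],[0,0.028,0],[0,0.022,0],[0,0.013,0],[0,0.006,0],[0,0,0],[0,0,0]],"turn":[0.3,0,0,0,0,0,0,0]}' 25
python3 plan.py .5790 .3515 .033 -40
python3 -m pendant '{"grip":[0,0,0,0,0,0,0,0],"linear":[[0,0,0],[0,0,0],[0,0,0],[0,0,0],[0,0,0],[0,0,0],[0,0,0],[0,0,0]],"turn":[0,0,0,0,0,0,0,0]}' 25
python3 -m pendant '{"grip":[0,0,0],"linear":[[0,0,0],[0,0,0],[0,0,0]],"turn":[0,0,0]}' 25
python3 avg.py
```

```text
t: 30.92
tcp_pos: [0.5789, 0.3521, 0.0339]
eef_rot: [-0.664, 0.241, -0.242, 0.665]
force: [0.2, -0.2, -0.1]
grip_width: 0.0739
t 30.92 tcp [0.5789 0.3521 0.0339] yaw -39.9 down [ 0.001  0.001 -1.   ] grip 0.0739 F [ 0.2 -0.2 -0.1] q1,q6 21.9 61.8
tool delta mm now [ 0.4  0.9 -0.4]
turn 0.1 then delta mm [ 0.4  0.9 -0.4] q6 end ~ 61.8 or 61.7
turn -179.9 then delta mm [-0.4  0.9  0.4] q6 end ~ -118.2 or 241.7
turn 180.1 then delta mm [-0.4  0.9  0.4] q6 end ~ 241.8 or -118.3
t: 31.58
tcp_pos: [0.5781, 0.352, 0.0331]
eef_rot: [0.665, -0.241, 0.241, -0.665]
force: [0.3, -0.1, 0.4]
grip_width: 0.0287
t: 31.83
tcp_pos: [0.578, 0.352, 0.033]
eef_rot: [0.665, -0.241, 0.241, -0.665]
force: [0.4, -0.3, 0.1]
grip_width: 0.0261
[[578.1 352.   33. ]
 [578.  352.   33. ]
 [578.  352.1  33. ]
 [578.1 352.   33. ]]
mean [578.1 352.   33. ]
```

```bash
python3 -m pendant '{"grip":[0,0,0,0,0,0,0,0],"linear":[[0,-0.01,0],[0,-0.02,0],[0,-0.03,0],[0,-0.03,0],[0,-0.025,0],[0,-0.015,0],[0,-0.005,0],[0,0,0]],"turn":[0,0,0,-3,-7,-7,-7,-6]}' 25
python3 plan.py .5917 .0665 .165 -10.1
```

```text
t: 32.7
tcp_pos: [0.5793, 0.3526, 0.1715]
eef_rot: [-0.704, 0.057, -0.061, 0.705]
force: [0.9, -0.1, -1.5]
grip_width: 0.0257
t 32.7 tcp [0.5793 0.3526 0.1715] yaw -9.5 down [ 0.005  0.002 -1.   ] grip 0.0257 F [ 0.9 -0.1 -1.5] q1,q6 21.9 31.5
tool delta mm now [  59.7    6.  -280.1]
turn 0.6 then delta mm [  62.4    6.  -279.5] q6 end ~ 7.1 or 55.8
turn -179.4 then delta mm [-62.5   7.  279.5] q6 end ~ -172.9 or 235.8
turn 180.6 then delta mm [-62.5   7.  279.5] q6 end ~ 187.1 or -124.2
```

```bash
python3 -m pendant '{"grip":[0,0,0,0,0,0,0,0],"linear":[[0.004,0,-0.016],[0.007,0,-0.032],[0.008,0,-0.037],[0.008,0,-0.037],[0.008,0,-0.037],[0.008,0,-0.037],[0.008,0,-0.036],[0.007,0,-0.029]],"turn":[0.4,0,0,0,0,0,0,0]}' 25
python3 -m pendant '{"grip":[0,0,0,0,0,0],"linear":[[0.004,0,-0.0165],[0,0,0],[0,0,0],[0,0,0],[0,0,0],[0,0,0]],"turn":[0,0,0,0,0,0]}' 25
python3 avg.py;python3 plan.py .5917 .0665 .065 -10.1
```

```text
t: 33.37
tcp_pos: [0.5878, 0.0814, 0.1681]
eef_rot: [0.705, -0.065, 0.064, -0.704]
force: [-0.1, 0.3, -1.1]
grip_width: 0.0258
t: 33.87
tcp_pos: [0.5893, 0.0692, 0.168]
eef_rot: [-0.704, 0.063, -0.063, 0.704]
force: [-0.2, -0.4, 0.2]
grip_width: 0.0258
[[589.4  69.2 168. ]
 [589.4  69.1 168. ]
 [589.5  68.9 168. ]
 [589.6  68.8 168.1]]
mean [589.5  69.  168. ]
t 34.07 tcp [0.5896 0.0688 0.1681] yaw -10.2 down [-0.  0. -1.] grip 0.026 F [-0.5 -0.1 -1. ] q1,q6 -4.1 6.1
tool delta mm now [  2.5 103.1  -1.9]
turn -0.1 then delta mm [  2.5 103.1  -1.9] q6 end ~ 5.7 or 6.4
turn -180.1 then delta mm [ -2.5 103.1   1.9] q6 end ~ -174.3 or 186.4
turn 179.9 then delta mm [ -2.5 103.1   1.9] q6 end ~ 185.7 or -173.6
```

```bash
python3 -m pendant '{"grip":[0,0,0,0,0,0,0,0],"linear":[[0.001,0.012,-0.001],[0.001,0.022,0],[0,0.024,0],[0,0.02,0],[0,0.014,0],[0,0.007,0],[0,0,0],[0,0,0]],"turn":[0,0,0,0,0,0,0,0]}' 25
python3 avg.py; python3 ov.py e 40 .5917 .0665 .035 -10.1 nest .5917 .0665 .008 -10.1
```

```text
t: 34.73
tcp_pos: [0.5914, 0.0667, 0.0687]
eef_rot: [-0.704, 0.064, -0.063, 0.704]
force: [0.1, 1.4, -1.0]
grip_width: 0.0258
[[592.   66.6  69.4]
 [592.3  66.6  69.9]
 [592.3  66.6  70.1]
 [592.3  66.6  70.2]]
mean [592.2  66.6  69.9]
```

View pics/e_scene.png

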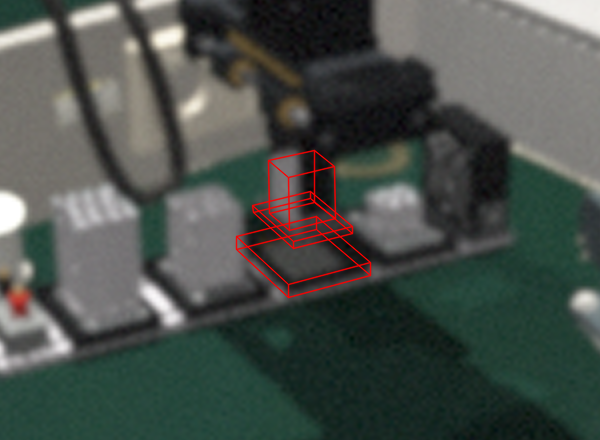

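Aligned. The TCP needs to go from 70 to 44 mm.

```bash
python3 -m pendant '{"grip":[0,0,0,0,0,0,0,0],"linear":[[0,0.005,0],[0,0.007,0],[0,0.006,0],[0,0.003,0],[0,0.002,0],[0,0.0015,0],[0,0,0],[0,0,0]],"turn":[0,0,0,0,0,0,0,0]}' 25
python3 avg.py
python3 -m pendant '{"grip":[0,0,0,0,0,0],"linear":[[0,0.001,0],[0,0.001,0],[0,0.0005,0],[0,0,0],[0,0,0],[0,0,0]],"turn":[0,0,0,0,0,0]}' 25
python3 avg.py
```

```text
t: 35.7
tcp_pos: [0.5916, 0.0666, 0.0446]
eef_rot: [-0.704, 0.063, -0.063, 0.704]
force: [0.6, 0.8, -1.8]
grip_width: 0.0256
[[591.6  66.6  44.6]
 [591.6  66.6  44.7]
 [591.6  66.6  44.7]
 [591.6  66.6  44.7]]
mean [591.6  66.6  44.7]
t: 36.4
tcp_pos: [0.5917, 0.0666, 0.044]
eef_rot: [0.704, -0.063, 0.064, -0.704]
force: [-1.8, 0.1, 10.4]
grip_width: 0.0258
[[591.7  66.6  43.9]
 [591.7  66.6  44. ]
 [591.7  66.6  44. ]
 [591.7  66.6  43.9]]
mean [591.7  66.6  44. ]
```

Seated. I'll release it, lift, and move clear so both cameras can see it.

```bash
python3 -m pendant '{"grip":[0.35,0.45,0.55,0.65,0.75,0.8,0.8,0.8],"linear":[[0,-0.0005,0],[0,0,0],[0,0,0],[0,0,0],[0,0,0],[0,0,0],[0,0,0],[0,0,0]],"turn":[0,0,0,0,0,0,0,0]}' 25
python3 -m pendant '{"grip":[0.8,0.8,0.8,0.8,0.8,0.8,0.8,0.8],"linear":[[0,-0.015,0],[0,-0.03,0],[0,-0.035,0],[0,-0.035,0],[0,-0.035,0],[-0.02,-0.02,0],[-0.035,0,0],[-0.035,0,0]],"turn":[0,0,0,0,0,0,0,0]}' 25
python3 -m pendant '{"grip":[0.8,0.8,0.8,0.8,0.8,0.8,0.8,0.8],"linear":[[-0.02,0,-0.03],[-0.01,0,-0.035],[0,0,-0.038],[0,0,-0.038],[0,0,-0.038],[0,0,-0.038],[0,0,-0.038],[0,0,-0.02]],"turn":[0,0,0,0,0,0,0,0]}' 25
python3 -m pendant '{"grip":[0.8,0.8,0.8],"linear":[[0,0,0],[0,0,0],[0,0,0]],"turn":[0,0,0]}' 25
python3 look.py
cat > fin.py <<'E'
import pickle
from h import *
pt,ps,T,C,*_=pickle.load(open("obs.pkl","rb"))
tg={68:(.615,.199),54:(.6035,.132),40:(.5917,.0665),26:(.5803,.0032)}
print(len(T),len(C))
for k,(x,y) in tg.items():
    u=proj(pt,[[x,y,.02]])[0]; w=proj(ps,[[x,y,.03]])[0]
    t=min(T,key=lambda d:np.hypot(*(np.array(d["xy"])-u))); s=min(C,key=lambda d:np.hypot(*(np.array(d["xy"])-w)))
    for o in ([(pt,t["region"])],[(pt,t["region"]),(ps,s["region"])]):
        v,c=fit(o,parts(k),(x,y),.011); print(k,np.round(v[:2],4),np.degrees(v[2]).round(1)%180,round(c,3))
E
python3 fin.py
python3 ov.py f 68 .615 .199 .011 -10.1 54 .6035 .132 .011 -10.1 40 .5917 .0665 .011 -10.1 26 .5803 .0032 .011 -10.1
python3 ov.py g 68 .615 .199 .011 -10.1 26 -1 -1 0.1 0 >/dev/null 2>&1
python3 - <<'E'
import pickle,cv2
pt,ps,*_=pickle.load(open("obs.pkl","rb"))
cv2.imwrite("pics/ft.png",cv2.resize(pt["frame"][130:230,220:430,::-1],(798,380),interpolation=cv2.INTER_CUBIC))
cv2.imwrite("pics/fs.png",cv2.resize(ps["frame"][130:240,190:370,::-1],(792,484),interpolation=cv2.INTER_CUBIC))
E
```

```text
t: 37.27
tcp_pos: [0.5914, 0.0666, 0.0424]
eef_rot: [-0.704, 0.063, -0.063, 0.704]
force: [-0.4, -0.7, -0.6]
grip_width: 0.0659
t: 37.93
tcp_pos: [0.5038, 0.0825, 0.2144]
eef_rot: [-0.704, 0.062, -0.066, 0.704]
force: [-0.6, -0.1, -0.1]
grip_width: 0.0698
t: 38.6
tcp_pos: [0.424, -0.1865, 0.2129]
eef_rot: [0.705, -0.064, 0.065, -0.703]
force: [0.3, -0.4, -0.0]
grip_width: 0.0698
t: 38.85
tcp_pos: [0.4238, -0.1816, 0.2124]
eef_rot: [-0.704, 0.064, -0.063, 0.705]
force: [-0.5, 0.1, 0.2]
grip_width: 0.0698
4 4
68 [0.6146 0.1976] 169.9 0.046
68 [0.6145 0.1976] 169.7 0.139
54 [0.6028 0.1305] 170.3 0.064
54 [0.6027 0.1301] 169.3 0.145
40 [0.5915 0.066 ] 170.1 0.06
40 [0.5914 0.0655] 169.8 0.176
26 [0.5804 0.0022] 170.5 0.1
26 [0.5802 0.0021] 169.7 0.29
```

View pics/ft.png

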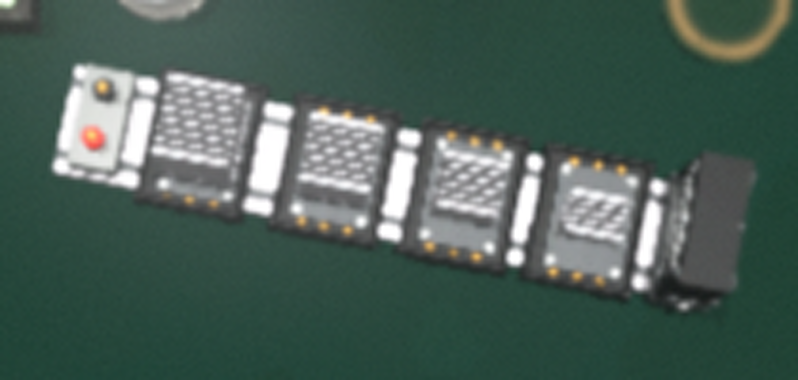

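View pics/fs.png

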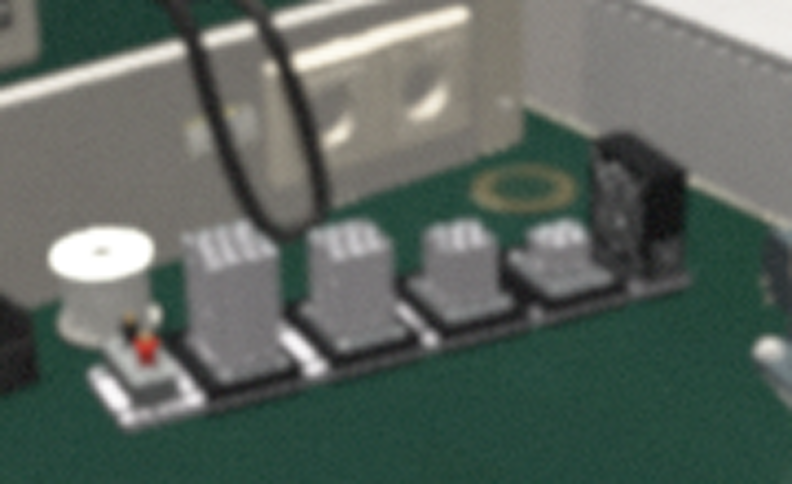

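View pics/f_scene.png

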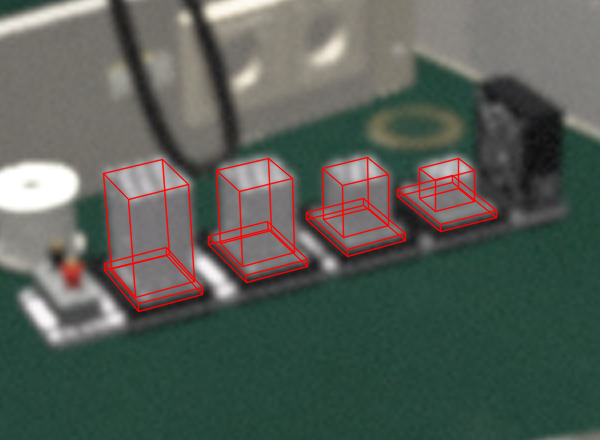

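All four are seated in the nests, lowest next to the fan and rising to the tallest by the terminals. The arm is clear, so I'm handing in.

```bash
python3 -c "
from station import job_done; print(job_done())"
```

```text
the job is handed in; nothing more can be done
None
```

All four modules are on the rail and the job is handed in. From the fan outward they stand 26, 40, 54, 68 mm, with the tallest by the terminals. I gripped each across its fins and lowered it until the wrist force showed contact (about 3–10 N). Only then did I release it, and the arm ended well clear, about 39 s into the 96 s.

**Position:** in the final pictures from both cameras, every module fits within about 2 mm of its nest centre, against 5 mm of play.

**Orientation:** each fits within about 1° of the rail direction, so the fins run along the rail.

**Seating:** each TCP stopped 11 mm above its pick-up height, which matches the seat height. The outlines drawn at seat height also match the pictures, so the modules lie flat.

**Disagreements:**
- Before the first pick, single-view fits of `module_54` and `module_68` from the scene camera came out about 90° off. The top view and the two-view fits agreed with each other, so I used those.
- The fit for `module_26` in its nest is looser than the others. The silhouette mismatch is 0.29 with both cameras, against 0.14–0.18 for the rest. Its position and angle still agree with the top view, and it looks correct in the pictures.

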